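Lock up the chisel tray

ROBOT

A 6-joint arm with a two-finger parallel gripper is mounted at the origin on the work surface. World frame = base frame: x ahead of the robot, y to its left, z up, the work surface at z = 0. Lengths are in m, angles in degrees, forces in N, time in s.
With the tool pointing down it reaches from about 0.3 to 0.75 m from the base axis. Payload 8.5 kg.
Tool frame: the origin (TCP) lies midway between the tips of the shut fingers; the grasp point (between the pads) lies 19 mm behind it; z points along the fingers, y is the direction in which the jaws open and shut (so a half turn about z gives the same grasp; the last joint's range is limited). The gripper opens to 85 mm and grips with 20 to 120 N. Pads are 22 mm wide; open, the fingers measure 114 mm over their backs; the gripper's body (76 mm by 85 mm) begins 54 mm behind the grasp point. The pads swing forward as they close: fully open they stand 13 mm farther back than shut.
Start: joints at [64.842, 21.807, 74.336, -0, 83.858, -12.336], TCP at [0.122, 0.536, 0.231] pointing down, gripper open.
Joint ranges: [-178.18, 178.18], [-50.72, 133.34], [12.68, 142.11], [-81.47, 261.47], [9.98, 163.14], [-165.26, 165.26]. Speed limits (degrees/s): [136.94, 136.94, 180, 180, 180, 180].

INTERFACE

Orientations are given as a 3x3 rotation matrix whose columns are the frame's x, y, z axes.
In Python, from rig import status, eyes, env gives the robot as it stands. The module is installed in compiled form; this text tells all that it offers.
- The arm moves only by the tool play_rows, never from a script. Its argument "targets" is text: rows parted by semicolons, each of 5 numbers parted by spaces: the shift along the tool's x, y, z in m, then the turn about the tool's z in rad, then the closure, from 0 (fully open) to 1 (shut). A call has 1 to 5 rows; each row is the pose to reach, as a shift and turn from the pose commanded when the call began, along the tool's axes at that moment; what a row does not reach only later rows make up. A row lasts 1/10 s, in which the tool goes at most 50 mm and 8.59 degrees, less where a joint would pass 70% of its speed; a pose out of reach is approached as far as the arm can. A call with a gripper value outside its range is refused whole. The fingers move at their own pace and stop on an object; "force" is the grip in N (left out, the last holds). Time passes only in rows, so rows that repeat a pose let the fingers close. It gives the time, the measured TCP pose, the force and the opening at its end, in the units of the state.
- status.observe(): the state, without advancing time (a new reading comes with each control period).
- eyes.get_image(name): name is "side" or "top"; returns a dict with "pixels" (400x640x3 uint8, red, green, blue), "range_z" (400x640 float32, m along the optical axis (not along the pixel's ray), 0 where there is no reading), "mtx" (3x3 intrinsics, pixels), "world_to_cam" (4x4, takes a point from world to camera coordinates). Camera axes: x right, y up, looking along -z (the intrinsics and any distortion apply to the point x, -y, -z); pixel columns grow to the right and rows downward; lengths in m; the calibration is good to about 2 mm. A picture is of the moment at which its call begins.
- env.close_job(): hands the job in, once; it reports no verdict.
The state is a dict: "time_s": time; "q": joint angles; "qvel": joint speeds; "joint_efforts": joint torques, N m; "position": TCP position; "tool_rot": TCP orientation; "ft_force": force on the tool from outside, world axes, zero at the start; "wrist_torque": the same for the moment, N m; "grip_width": finger opening in m.
Only numpy, scipy, OpenCV 4.12 (cv2) and the standard library are available. Lean on these libraries where they do the work, as an engineer would, in place of code of your own. Each camera call takes 0.05 s, during which the arm holds its last target.

TASK

First swing the keeper bar shut over the chisels until it clicks past its spring ball. Then open the combination padlock lying in its wooden holder: turn its dial clockwise, click by click, until the pointer clicks in at the notch mark on the shackle side, and pull the shackle fully out. Finally lift the open lock from its holder and present it at the tray: finish while holding it still in the gripper, roughly level with the dial up, about 10 cm directly above the tray's staple and touching nothing else; do not put it down or let go, and leave the mallet, glue bottle and try square alone.

Things in the scene. Friction and masses are not known exactly. Their poses are not given: they have to be found in the camera images.
- keeper (a joint): keeper bar of the chisel tray: 12 mm dark steel rod, 215 mm long, axis 53 mm above the work surface, swinging level about an upright hinge. In rad: 0 = shut (stop), growing anticlockwise from above, tip away from the robot. Stays where left. From about 0.07 to 0.03 it rides over a sprung steel ball (3 to 6 N at the knob), which then pushes it shut.
- keeper_knob (a point): upright round wooden knob on the keeper bar, 16 mm diameter, standing 40 mm above the bar to 99 mm above the work surface; this point is on its axis, 81 mm above the surface, 140 mm from the hinge. To be pinched from above or pushed. Axes turn with the bar: -y points along it away from the hinge.
- keeper_hinge (a point): point on the keeper bar's upright hinge axis, as high as keeper_knob.
- tray: fixed plywood chisel tray, 250 (x) x 270 (y) mm, three chisels fixed lying along x. Origin under its centre on the work surface. Keeper's hinge at x 0, y +100 mm; shut, the bar lies along its -y. All on it but the knob and two steel loops is below 67 mm.
- staple (a point): middle of the top of the staple: an upright steel wire loop 27 mm wide, fixed at the tray's -y end, top 88 mm above the work surface (this point 84 mm). An equal loop on the keeper's tip stands 25 mm beside it when the bar is shut.
- holder: fixed wooden holder the lock lies in (1 mm play, lifts straight out): base 78 (x) x 74 (y) x 12 mm, edges 20 mm above the work surface, full width before and behind the lock, short at its corners; the middle 36 mm of the lock's two y sides is clear down to the base. Origin under its centre on the surface, axes as the lock's at the start, -x the shackle's side.
- lock: loose steel combination padlock lying on its back, dial up: body 56 (x) x 52 (y) x 28 mm, about 0.4 kg. Origin at the centre of its underside (12 mm above the work surface in the holder), z up through the dial, shackle towards its -x.
- lock_center (a point): centre of the lock's body, 14 mm above its underside; axes as lock.
- dial (a joint): dial of the lock, in rad: 0 = pointer at the black notch mark on the shackle side, where the lock opens (within 0.1); grows anticlockwise from above, starts positive, so turn clockwise. Range -0.8 to 2.0. Clicks to rest every 30 degrees (0.524 rad), 0 being one, at about 0.1 N m; centres itself when let go near a click.
- dial_grip (a point): on the dial's axis in its aluminium bar grip, 43.5 mm above the lock's underside. Bar: 12 mm wide, about 34 mm long, rising 20 mm from the 40 mm black disc (disc top 32.5, bar top 52.5 mm above the lock's underside). Turns with the dial: bar along its x, pointed end with the black line to its -x.
- shackle (a joint): how far the shackle is pulled out, in m: 0 = shut, 0.020 = fully out (stop). Slides along the lock's -x against about 3 N of friction, stays where left; blocked after about 1 mm unless the dial is at the notch.
- shackle_grip (a point): midway between the two legs of the U-shaped shackle, 54 mm from the lock's centre when shut, 26 mm above the work surface. Legs 8 mm round, 42 mm over their outsides (along y), straight to 4 mm beyond here; crown's outside 74 mm from the centre. Pinch from above across both legs; bare work surface below, the holder's edge ends 15 mm nearer the lock. Axes as the lock.
- mallet: bystander: wooden mallet lying down, head 72 x 130 x 72 mm at its +x end, handle along its -x, 240 mm over all. Origin under it, on the handle's line.
- glue: bystander: white glue bottle, 56 mm diameter, 90 mm tall. Origin at the centre of its underside.
- square: bystander: try square lying flat, 18 mm thick; wooden stock 110 mm along its y, blade 150 mm along +x.
Mind the look-alikes: they are no part of the job. What is shaped like the lock but blue or yellow is not meant. Of the things shaped like the holder, the wooden one is meant.

How it is judged:
By the outcome, as a careful person would: the job done as asked, in the order asked, and still so for the second after the job is handed in, while the arm keeps its last pose, push and grip.
It also fails if it takes over 70 s, if anything falls off the work surface, if the arm or the gripper's body presses on something with over 40 N, if the wrist force passes 120 N, or if a joint passes its speed limit or range.

## Working session

There is one attempt and no reset: what is moved stays moved. The work goes in short steps, Python scripts to look and compute and a tool call to move; the robot and the scene stay as the last step left them, time stands still between calls to the robot, and variables do not carry over. Pictures are saved under pics/ and viewed, and the job is handed in when it is done.

Besides the shell and the picture viewer there is one more tool, called after "Emit:" by a JSON object that holds its "fn" and its "kwargs". play_rows: Moves the arm, as the interface text tells. Its arguments: {"type":"object","properties":{"targets":{"type":"string"},"force":{"type":"number"}},"required":["targets"]}

```bash
mkdir -p pics; cat > h.py <<'E'
import numpy as np, cv2
from rig import status, eyes, env
def snap(n,tag):
    d=eyes.get_image(n); cv2.imwrite(f'pics/{tag}.png',d['pixels'][:,:,::-1]); np.savez(f'pics/{tag}.npz',**d); return d
def load(tag): return dict(np.load(f'pics/{tag}.npz'))
def cam(d):
    W=d['world_to_cam']; R=W[:3,:3]; t=W[:3,3]; return R,t,-R.T@t
def ray(d,u,v):
    R,t,c=cam(d); K=d['mtx']
    p=np.linalg.solve(K,np.array([u,v,1.])); p=np.array([p[0],-p[1],-p[2]])
    return c,R.T@p
def onplane(d,u,v,z):
    c,r=ray(d,u,v); return c+r*(z-c[2])/r[2]
def proj(d,P):
    R,t,c=cam(d); q=R@np.asarray(P,float)+t; q=np.array([q[0],-q[1],-q[2]]); p=d['mtx']@q; return p[:2]/p[2]
def pt(d,u,v):
    c,r=ray(d,u,v); return c+r*float(d['range_z'][int(round(v)),int(round(u))])
def cloud(d):
    R,t,c=cam(d); K=d['mtx']; v,u=np.mgrid[:400,:640]
    p=np.linalg.inv(K)@np.stack([u.ravel(),v.ravel(),np.ones(u.size)]); p=p*np.array([[1],[-1],[-1]])
    return (c[:,None]+(R.T@p)*d['range_z'].ravel()).T.reshape(400,640,3)
E
python3 - <<'E'
from h import *
s=status.observe(); print(s)
for n in('top','side'):
    d=snap(n,n+'0'); print(n,d['mtx'],cam(d)[2],d.keys())
E
```

```text
{'time_s': 0.0, 'q': array([ 6.48408284e+01,  2.18406633e+01,  7.43838334e+01, -1.84350643e-03,
        8.38570048e+01, -1.23337502e+01]), 'qvel': array([-0.01668767, -0.08967993, -0.05221015,  0.00785643, -0.09977894,
        0.0006419 ]), 'joint_efforts': array([-5.58244192e-04, -4.48458767e+01, -2.31281537e+01, -1.25761576e-04,
        4.66092446e-03, -4.80631138e-05]), 'position': array([0.12195756, 0.53601691, 0.23072025]), 'tool_rot': array([[-9.75051651e-01,  2.21977355e-01, -5.75785336e-04],
       [ 2.21977935e-01,  9.75050821e-01, -1.30112078e-03],
       [ 2.72600616e-04, -1.39647160e-03, -9.99998988e-01]]), 'ft_force': array([ 0.46841351, -1.0845754 , -0.07170354]), 'wrist_torque': array([-0.02261907,  0.02441149, -0.01461122]), 'grip_width': 0.08563215577623119}
top [[428.05327134   0.         321.45684194]
 [  0.         428.05327134 200.19968947]
 [  0.           0.           1.        ]] [ 0.53759659 -0.08605956  1.11774933] dict_keys(['pixels', 'range_z', 'mtx', 'world_to_cam'])
side [[396.18393923   0.         316.75311465]
 [  0.         396.18393923 194.17754491]
 [  0.           0.           1.        ]] [0.20365168 0.60512241 0.80674854] dict_keys(['pixels', 'range_z', 'mtx', 'world_to_cam'])
```

View pics/top0.png

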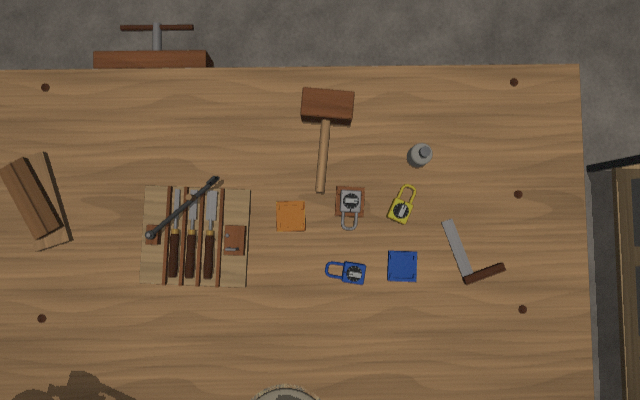

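View pics/side0.png

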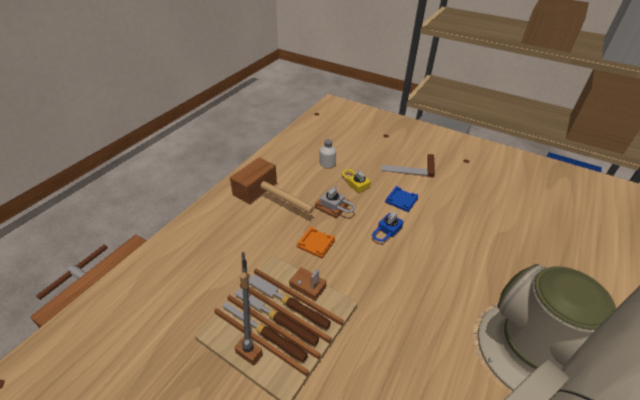

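```bash
python3 - <<'E'
from h import *
d=load('top0'); p=d['pixels'][:,:,::-1]
a=cv2.resize(p[165:295,130:260],(650,650)[::1],interpolation=cv2.INTER_CUBIC)[:600]
cv2.imwrite('pics/zt.png',cv2.resize(p[170:290,135:255],(600,600),interpolation=cv2.INTER_CUBIC))
cv2.imwrite('pics/zl.png',cv2.resize(p[175:240,320:385],(585,585),interpolation=cv2.INTER_CUBIC))
e=load('side0')['pixels'][:,:,::-1]
cv2.imwrite('pics/zs.png',cv2.resize(e[170:240,300:370],(560,560),interpolation=cv2.INTER_CUBIC))
print(d['world_to_cam'])
C=cloud(d)
for u,v in [(350,201),(350,225),(151,234),(216,181),(181,209),(236,238),(290,215),(195,237)]: print((u,v),C[v,u].round(4))
E
```

```text
[[-0.01638723 -0.99977351  0.01357907 -0.09240834]
 [ 0.99878671 -0.01573727  0.04666318 -0.5904564 ]
 [-0.04643891  0.01432727  0.99881838 -1.09023018]
 [ 0.          0.          0.          1.        ]]
(350, 201) [ 0.5835 -0.1716  0.0636]
(350, 225) [ 5.236e-01 -1.755e-01  3.000e-04]
(151, 234) [0.5104 0.3181 0.0597]
(216, 181) [0.6389 0.1598 0.0548]
(181, 209) [0.5706 0.2454 0.058 ]
(236, 238) [0.4963 0.1143 0.0381]
(290, 215) [ 0.5521 -0.0202  0.0126]
(195, 237) [0.5002 0.2194 0.0287]
```

View pics/zt.png

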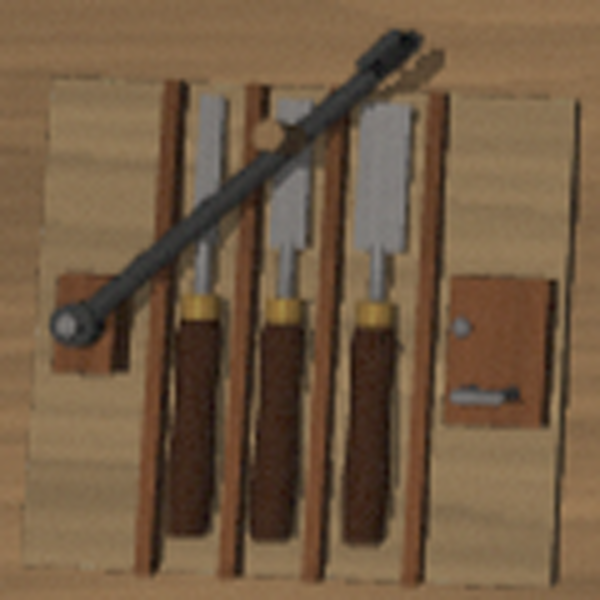

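View pics/zl.png

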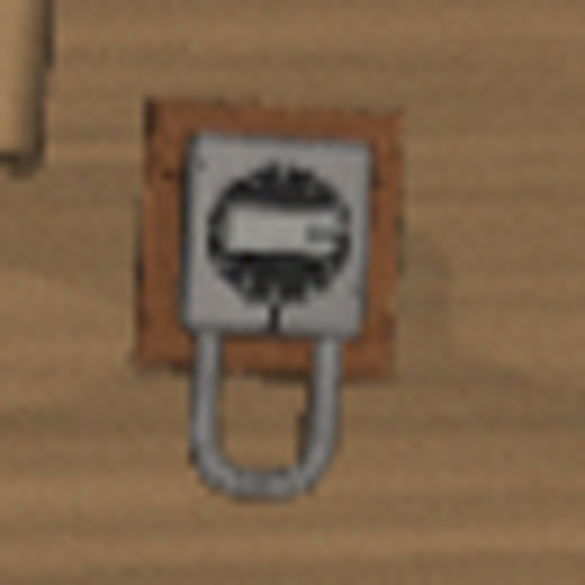

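View pics/zs.png

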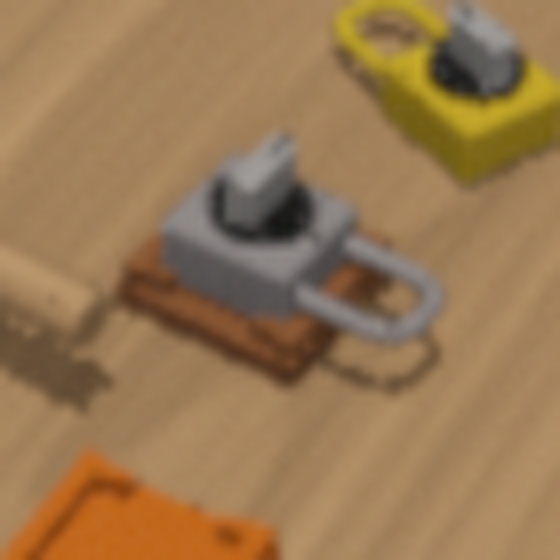

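```bash
python3 - <<'E'
from h import *
d=load('top0'); e=load('side0'); C=cloud(d)
def zt(x,y): return 135+(x+.5)/5-.5,170+(y+.5)/5-.5
def zl(x,y): return 320+(x+.5)/9-.5,175+(y+.5)/9-.5
print('platez',C[int(zt(80,180)[1]),int(zt(80,180)[0])])
cs=[onplane(d,*zt(*q),.012) for q in [(52,78),(578,98),(555,583),(25,570)]]
for c in cs: print(c.round(4))
print('tray c',np.mean(cs,0), 'sides',[np.linalg.norm(cs[i]-cs[i-1]).round(4) for i in range(4)])
y=(cs[0]+cs[3]-cs[1]-cs[2]); print('yaw from y',np.degrees(np.arctan2(-y[0],y[1])))
x=(cs[0]+cs[1]-cs[2]-cs[3]); print('yaw from x',np.degrees(np.arctan2(x[1],x[0])))
print('hinge',onplane(d,*zt(68,325),.060),'knob',onplane(d,*zt(270,135),.099),'staple',onplane(d,*zt(478,396),.088), 'tip',onplane(d,*zt(390,50),.06))
# lock: segmentation by height & color
hsv=cv2.cvtColor(d['pixels'],cv2.COLOR_RGB2HSV)
m=((C[...,2]>.034)&(C[...,2]<.043)); m[:170]=0;m[240:]=0;m[:,:325]=0;m[:,:]&=True; m[:,378:]=0
mm=m.astype(np.uint8); ys,xs=np.nonzero(mm)
P=C[ys,xs]; print(len(P),P.mean(0),P.min(0),P.max(0)); print(cv2.minAreaRect(P[:,:2].astype(np.float32)*1000))
cs=[onplane(d,*zl(*q),.040) for q in [(189,134),(371,143),(360,342),(182,333)]]
print('lock c',np.mean(cs,0),[np.linalg.norm(cs[i]-cs[i-1]).round(4) for i in range(4)])
y=(cs[0]+cs[3]-cs[1]-cs[2]); print('yaw from y',np.degrees(np.arctan2(-y[0],y[1])))
x=(cs[0]+cs[1]-cs[2]-cs[3]); print('yaw from x',np.degrees(np.arctan2(x[1],x[0])))
hc=[onplane(d,*zl(*q),.020) for q in [(148,98),(404,112),(390,378),(135,370)]]
print('holder c',np.mean(hc,0),[np.linalg.norm(hc[i]-hc[i-1]).round(4) for i in range(4)])
y=(hc[0]+hc[3]-hc[1]-hc[2]); print('yaw from y',np.degrees(np.arctan2(-y[0],y[1])))
x=(hc[0]+hc[1]-hc[2]-hc[3]); print('yaw from x',np.degrees(np.arctan2(x[1],x[0])))
print('crown',onplane(d,*zl(267,498),.026),'notch',onplane(d,*zl(273,318),.04))
print('bar ends',onplane(d,*zl(222,228),.0645),onplane(d,*zl(348,236),.0645))
E
```

```text
platez [0.58356091 0.33871339 0.01292394]
[0.6348 0.352  0.012 ]
[0.6204 0.0817 0.012 ]
[0.372  0.0956 0.012 ]
[0.3836 0.365  0.012 ]
tray c [0.50269929 0.22356386 0.012     ] sides [np.float64(0.2516), np.float64(0.2707), np.float64(0.2487), np.float64(0.2697)]
yaw from y -2.7623722907011006
yaw from x -3.078861020439232
hinge [0.50906088 0.32484246 0.06      ] knob [0.59848368 0.21453822 0.099     ] staple [0.47269577 0.11907156 0.088     ] tip [0.64196415 0.16691    0.06      ]
304 [ 0.58590942 -0.17237929  0.03878688] [ 0.55649066 -0.20232363  0.03400557] [ 0.6640088  -0.11138197  0.04297732]
((601.27783203125, -148.25405883789062), (128.28158569335938, 67.97283935546875), 58.12657928466797)
lock c [ 0.58457679 -0.17392308  0.04      ] [np.float64(0.0559), np.float64(0.0512), np.float64(0.056), np.float64(0.0499)]
yaw from y -3.7667885268177845
yaw from x -3.7079648781269516
holder c [ 0.58507664 -0.17376866  0.02      ] [np.float64(0.0778), np.float64(0.0734), np.float64(0.0762), np.float64(0.0728)]
yaw from y -3.372150695195242
yaw from x -3.985855927601673
crown [ 0.51153597 -0.17120925  0.026     ] notch [ 0.5621324  -0.17277572  0.04      ]
bar ends [ 0.58644887 -0.15730265  0.0645    ] [ 0.58371057 -0.19181181  0.0645    ]
```

```bash
cat >> h.py <<'E'
def go(pts, s=None):
    """pts: list of (x,y,z,yaw of tool y deg); prints rel rows from current measured pose"""
    s=s or status.observe(); R=s['tool_rot']; p=s['position']
    # ideal vertical tool frame
    yw=np.arctan2(R[1,1],R[0,1])
    for x,y,z,a in pts:
        dv=R.T@(np.array([x,y,z])-p); dt=-(np.radians(a)-yw); dt=(dt+np.pi)%(2*np.pi)-np.pi
        print(dv.round(4),'turn',dt.round(4))
def st():
    s=status.observe(); R=s['tool_rot']
    print(round(s['time_s'],2),s['position'].round(4),'yaw_y',np.degrees(np.arctan2(R[1,1],R[0,1])).round(2),'F',s['ft_force'].round(1),'w',round(s['grip_width'],4),'q',s['q'].round(1))
E
python3 - <<'E'
from h import *
d=load('top0');e=load('side0')
go([(.598,.215,.231,39.4)])
print('side proj knob',proj(e,(.598,.2148,.099)),'staple',proj(e,(.4727,.119,.088)),'dialgrip',proj(e,(.5848,-.1738,.0645)),'crown',proj(e,(.511,-.169,.026)))
cv2.imwrite('pics/zs2.png',cv2.resize(e['pixels'][240:380,190:360,::-1],(765,630)[:1]+(595,) if 0 else (680,560),interpolation=cv2.INTER_CUBIC))
E
```

```text
[-5.354e-01 -2.074e-01 -1.000e-04] turn 0.6593
side proj knob [244.11116128 274.23868993] staple [315.48715485 271.06785204] dialgrip [333.16380122 189.7386182 ] crown [354.34364364 209.66027978]
```

View pics/zs2.png

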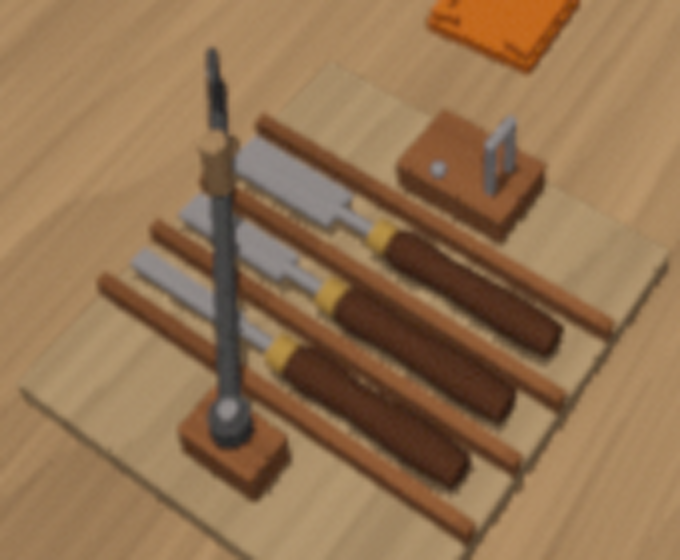

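The knob top shows at side pixel (244,275) and the staple top at (315,271). Both match the positions projected from the top view, so I'm moving to the knob.

Emit:
{"fn": "play_rows", "kwargs": {"targets": "-0.535 -0.207 0 0.659 0;-0.535 -0.207 0 0.659 0;-0.535 -0.207 0 0.659 0;-0.535 -0.207 0 0.659 0;-0.535 -0.207 0 0.659 0"}}

```text
time_s: 0.6
position: [0.3306, 0.3951, 0.2311]
tool_rot: [[-0.631, 0.776, -0.0], [0.776, 0.631, -0.0], [0.0, -0.0, -1.0]]
ft_force: [0.8, 0.8, 0.0]
grip_width: 0.0855
```

```bash
python3 - <<'E'
from h import *
st(); go([(.598,.215,.231,39.4)])
E
```

```text
0.6 [0.3306 0.3951 0.2311] yaw_y 39.14 F [0.8 0.8 0. ] w 0.0855 q [36.9 18.3 79.8  0.  81.9 -2.3]
[-3.085e-01  9.370e-02  1.000e-04] turn -0.0045
```

Emit:
{"fn": "play_rows", "kwargs": {"targets": "-0.308 0.094 0 0 0;-0.308 0.094 0 0 0;-0.308 0.094 0 0 0;-0.308 0.094 0 0 0;-0.308 0.094 0 0 0"}}

```text
time_s: 1.1
position: [0.539, 0.2566, 0.231]
tool_rot: [[-0.635, 0.773, -0.001], [0.773, 0.635, -0.0], [0.0, -0.001, -1.0]]
ft_force: [0.7, 0.5, -0.2]
grip_width: 0.0851
```

```bash
python3 - <<'E'
from h import *
st(); go([(.598,.215,.231,39.4)])
E
```

```text
1.1 [0.539  0.2566 0.231 ] yaw_y 39.41 F [ 0.7  0.5 -0.2] w 0.0851 q [ 14.1  26.6  66.5   0.   87.  -25.3]
[-0.0696  0.0192 -0.    ] turn 0.0001
```

Emit:
{"fn": "play_rows", "kwargs": {"targets": "-0.07 0.019 0 0 0;-0.07 0.019 0 0 0;-0.07 0.019 0.05 0 0;-0.07 0.019 0.09 0 0;-0.07 0.019 0.11 0 0"}}

```text
time_s: 1.6
position: [0.5951, 0.2156, 0.117]
tool_rot: [[-0.635, 0.773, -0.006], [0.773, 0.635, -0.001], [0.003, -0.006, -1.0]]
ft_force: [0.3, 0.1, -0.4]
grip_width: 0.0855
```

```bash
python3 - <<'E'
from h import *
st(); go([(.598,.215,.068,39.4)])
d=snap('top','t1'); e=snap('side','s1')
cv2.imwrite('pics/s1z.png',cv2.resize(e['pixels'][150:350,150:350,::-1],(600,600),interpolation=cv2.INTER_CUBIC))
E
```

```text
1.6 [0.5951 0.2156 0.117 ] yaw_y 39.39 F [ 0.3  0.1 -0.4] w 0.0855 q [  9.2  35.6  69.8   0.   75.  -30.2]
[-0.0024  0.0021  0.049 ] turn -0.0002
```

View pics/s1z.png

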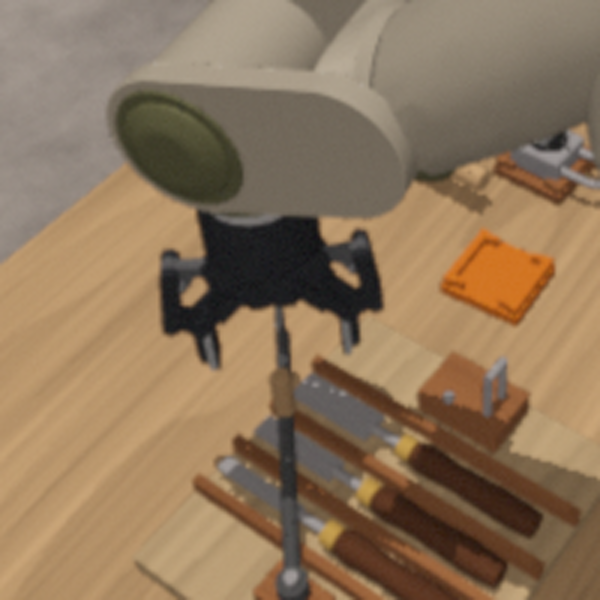

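The open fingers straddle the knob (side about (244,282)). I'll descend and pinch.

Emit:
{"fn": "play_rows", "kwargs": {"targets": "0 0 0.03 0 0;0 0 0.052 0 0;0 0 0.052 0 0.4;0 0 0.052 0 1;0 0 0.052 0 1", "force": 30}}

```text
time_s: 2.2
position: [0.5977, 0.2164, 0.0714]
tool_rot: [[-0.635, 0.772, 0.003], [0.772, 0.635, 0.001], [-0.002, 0.003, -1.0]]
ft_force: [0.8, -0.2, 1.4]
grip_width: 0.0439
```

Emit:
{"fn": "play_rows", "kwargs": {"targets": "0 0 0 0 1;0 0 0 0 1;0 0 0 0 1"}}

```text
time_s: 2.5
position: [0.5972, 0.2163, 0.0705]
tool_rot: [[-0.635, 0.772, 0.002], [0.772, 0.635, 0.0], [-0.001, 0.002, -1.0]]
ft_force: [0.3, -0.2, 6.2]
grip_width: 0.0148
```

```bash
python3 - <<'E'
from h import *
st()
H=np.array([.508,.3238]); s=status.observe(); p=s['position']; r=np.linalg.norm(p[:2]-H); print(r, np.degrees(np.arctan2(*(p[:2]-H)[::-1])))
def rows(angs,r):
    go([(H[0]+r*np.cos(np.radians(a)),H[1]+r*np.sin(np.radians(a)),p[2],a+90) for a in angs])
rows([-55,-60,-65,-70,-75,-80,-85,-88,-90,-92.],.140)
e=snap('side','s2')
cv2.imwrite('pics/s2z.png',cv2.resize(e['pixels'][150:350,150:350,::-1],(600,600),interpolation=cv2.INTER_CUBIC))
E
```

```text
2.5 [0.5972 0.2163 0.0705] yaw_y 39.42 F [ 0.3 -0.2  6.2] w 0.0148 q [  9.2  38.4  72.8  -0.   68.7 -30.2]
0.1397213476841477 -50.323890179072784
[ 0.0001 -0.0114 -0.    ] turn 0.0772
[ 0.0016 -0.0235 -0.    ] turn 0.1645
[ 0.0041 -0.0355 -0.0001] turn 0.2517
[ 0.0077 -0.0472 -0.0001] turn 0.339
[ 0.0122 -0.0585 -0.0001] turn 0.4263
[ 0.0178 -0.0694 -0.0001] turn 0.5135
[ 0.0242 -0.0798 -0.0002] turn 0.6008
[ 0.0285 -0.0857 -0.0002] turn 0.6531
[ 0.0316 -0.0895 -0.0002] turn 0.6881
[ 0.0347 -0.0932 -0.0002] turn 0.723
```

View pics/s2z.png

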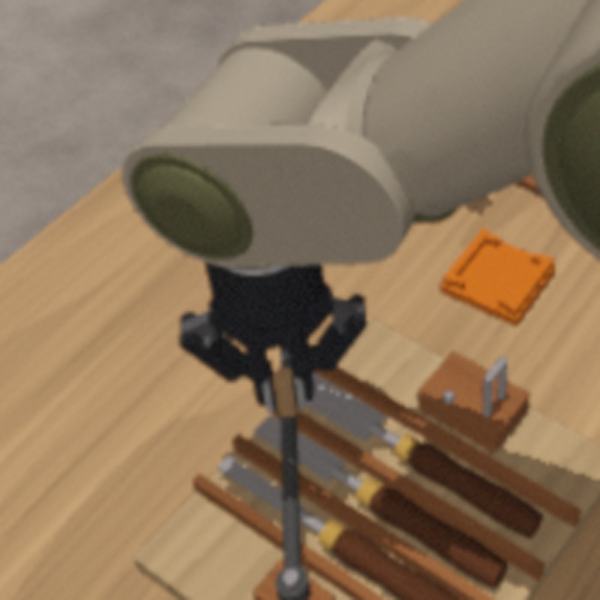

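The knob is pinched between the pads (width 15 mm). Next I'll swing it along the arc.

Emit:
{"fn": "play_rows", "kwargs": {"targets": "0 -0.0114 0 0.077 1;0.0016 -0.0235 0 0.165 1;0.0041 -0.0355 0 0.252 1;0.0077 -0.0472 0 0.339 1;0.0122 -0.0585 0 0.426 1"}}

```text
time_s: 3.05
position: [0.5438, 0.1896, 0.0705]
tool_rot: [[-0.255, 0.967, 0.002], [0.967, 0.255, 0.003], [0.002, 0.003, -1.0]]
ft_force: [-1.2, 10.7, 5.5]
grip_width: 0.015
```

```bash
cat > arc.py <<'E'
from h import *
import sys
st()
H=np.array([.508,.3238]); s=status.observe(); p=s['position']; r=np.linalg.norm(p[:2]-H); print(r, np.degrees(np.arctan2(*(p[:2]-H)[::-1])))
go([(H[0]+.14*np.cos(np.radians(a)),H[1]+.14*np.sin(np.radians(a)),.0705,a+90) for a in map(float,sys.argv[1:])])
E
python3 arc.py -80 -84 -87 -89 -90 -91 -92
```

```text
3.05 [0.5438 0.1896 0.0705] yaw_y 14.79 F [-1.2 10.7  5.5] w 0.015 q [ 7.4 33.5 83.3  0.2 63.1 -7.5]
0.13890875314916987 -75.08598602778135
[-0.0006 -0.012  -0.0001] turn 0.0836
[ 0.0006 -0.0217 -0.0001] turn 0.1534
[ 0.0019 -0.0289 -0.0001] turn 0.2058
[ 0.0029 -0.0337 -0.0001] turn 0.2407
[ 0.0035 -0.036  -0.0001] turn 0.2581
[ 0.0042 -0.0384 -0.0001] turn 0.2756
[ 0.0049 -0.0407 -0.0002] turn 0.293
```

Emit:
{"fn": "play_rows", "kwargs": {"targets": "0.0015 -0.012 0 0.084 1;0.002 -0.0217 0 0.153 1;0.0034 -0.0289 0 0.206 1;0.0044 -0.0337 0 0.241 1;0.005 -0.036 0 0.258 1"}}

```text
time_s: 3.55
position: [0.5098, 0.1856, 0.0706]
tool_rot: [[-0.003, 1.0, 0.007], [1.0, 0.003, 0.004], [0.004, 0.007, -1.0]]
ft_force: [7.6, 10.2, 1.9]
grip_width: 0.0148
```

```bash
python3 arc.py -91 -92 -93 -93.5
```

```text
3.55 [0.5098 0.1856 0.0706] yaw_y 0.15 F [ 7.6 10.2  1.9] w 0.0148 q [ 7.4 30.7 89.1  0.2 59.8  7.2]
0.13824090733207714 -89.25215290362448
[-0.0017 -0.0043  0.0001] turn 0.02
[-0.0017 -0.0067  0.0001] turn 0.0375
[-0.0016 -0.0091  0.0001] turn 0.0549
[-0.0015 -0.0104  0.    ] turn 0.0636
```

Emit:
{"fn": "play_rows", "kwargs": {"targets": "0.0005 -0.003 0 0.015 1;0.0005 -0.006 0 0.03 1;0.0005 -0.008 0 0.045 1;0.0005 -0.009 0 0.055 1;0.0005 -0.009 0 0.055 1"}}

```text
time_s: 4.05
position: [0.5021, 0.1858, 0.0706]
tool_rot: [[0.052, 0.999, 0.009], [0.999, -0.052, 0.003], [0.004, 0.009, -1.0]]
ft_force: [12.4, 9.5, -0.5]
grip_width: 0.0152
```

```bash
python3 arc.py -93
```

```text
4.05 [0.5021 0.1858 0.0706] yaw_y -2.96 F [12.4  9.5 -0.5] w 0.0152 q [ 7.6 30.1 90.3  0.1 59.  10.5]
0.1380923254412664 -92.46540790144907
[-0.0019 -0.0013  0.0001] turn 0.0006
```

Emit:
{"fn": "play_rows", "kwargs": {"targets": "0.001 -0.0015 0 0 1;0.001 -0.003 0 0 1;0.001 -0.003 0 0 1"}}

```text
time_s: 4.35
position: [0.5019, 0.1859, 0.0708]
tool_rot: [[0.052, 0.999, 0.015], [0.999, -0.052, 0.002], [0.003, 0.015, -1.0]]
ft_force: [22.7, 3.1, -8.3]
grip_width: 0.0151
```

```bash
python3 - <<'E'
from h import *
st()
e=snap('side','s3')
cv2.imwrite('pics/s3z.png',cv2.resize(e['pixels'][220:350,200:350,::-1],(690,598),interpolation=cv2.INTER_CUBIC))
E
```

```text
4.35 [0.5019 0.1859 0.0708] yaw_y -2.96 F [22.7  3.1 -8.3] w 0.0151 q [ 7.7 30.  90.6 -0.  58.6 10.6]
```

View pics/s3z.png

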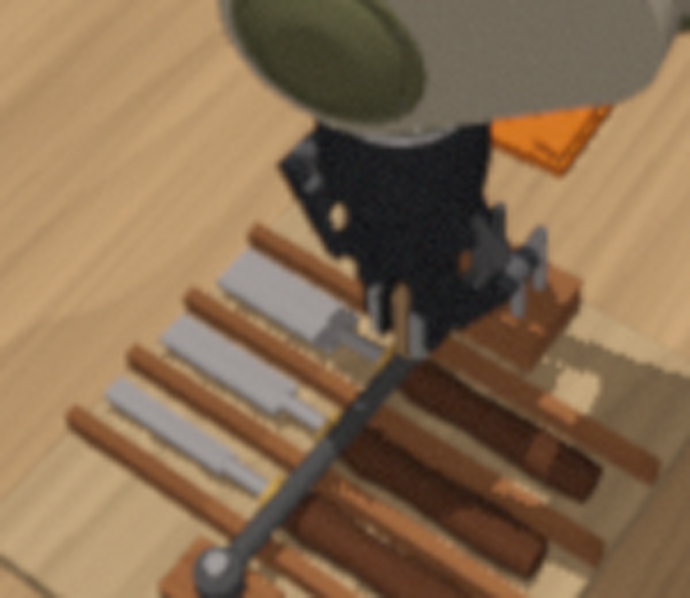

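Moving the commanded target 3 mm further raised the force by 10 N, but the bar moved only 0.2 mm, so it's against its stop. I'll release and check.

Emit:
{"fn": "play_rows", "kwargs": {"targets": "-0.001 0.0025 0 0 1;-0.001 0.0025 0 0 0.5;-0.001 0.0025 0 0 0;-0.001 0.0025 0 0 0;-0.001 0.0025 -0.02 0 0"}}

```text
time_s: 4.9
position: [0.4967, 0.1841, 0.0876]
tool_rot: [[0.051, 0.999, -0.005], [0.999, -0.051, -0.001], [-0.001, -0.005, -1.0]]
ft_force: [0.1, 0.1, 0.5]
grip_width: 0.0723
```

Emit:
{"fn": "play_rows", "kwargs": {"targets": "0 0 -0.05 0 0;0 0 -0.09 0 0;-0.05 0 -0.11 0 0;-0.1 0 -0.11 0 0;-0.15 0 -0.11 0 0"}}

```text
time_s: 5.4
position: [0.4903, 0.0369, 0.2001]
tool_rot: [[0.05, 0.999, 0.001], [0.999, -0.05, -0.0], [-0.0, 0.001, -1.0]]
ft_force: [1.0, -0.2, -0.5]
grip_width: 0.0857
```

```bash
python3 - <<'E'
from h import *
st(); go([(.5848,-.1738,.19,-3.75)])
e=snap('side','s4');d=snap('top','t4')
cv2.imwrite('pics/s4z.png',cv2.resize(e['pixels'][220:370,190:360,::-1],(680,600),interpolation=cv2.INTER_CUBIC))
cv2.imwrite('pics/t4z.png',cv2.resize(d['pixels'][170:290,135:255,::-1],(600,600),interpolation=cv2.INTER_CUBIC))
E
```

```text
5.4 [0.4903 0.0369 0.2001] yaw_y -2.84 F [ 1.  -0.2 -0.5] w 0.0857 q [-9.5 17.5 86.5 -0.  75.9 -6.7]
[-0.2058  0.1049  0.0103] turn 0.0159
```

View pics/s4z.png

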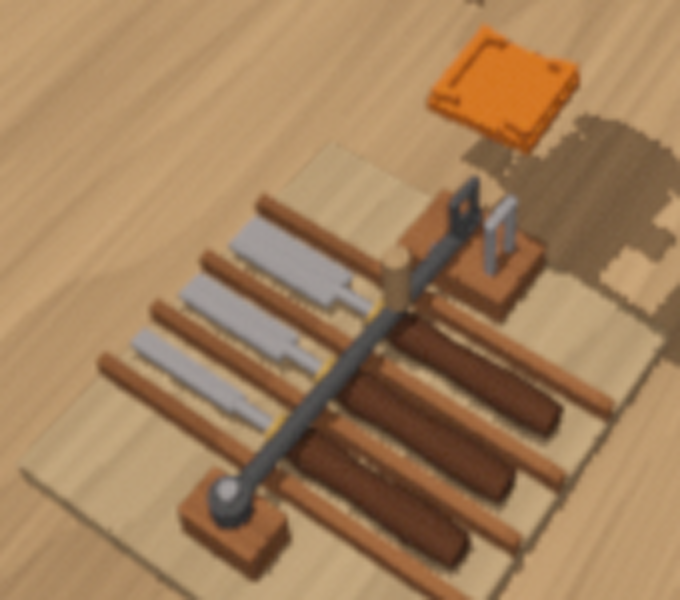

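View pics/t4z.png

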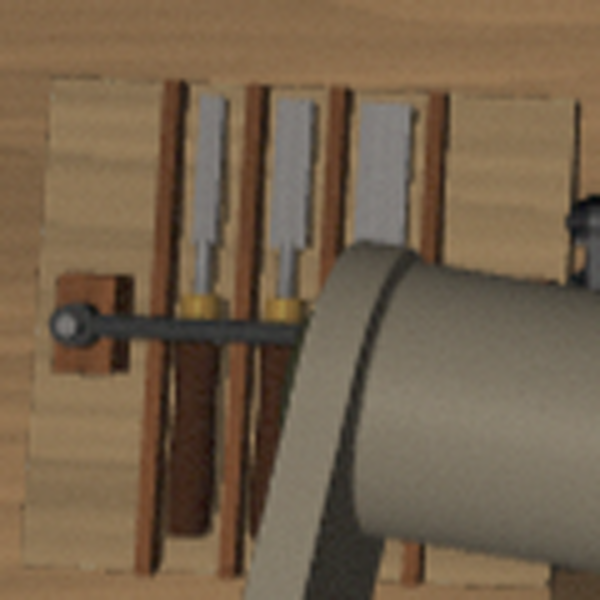

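The bar lies shut across the chisels, and its loop stands beside the staple (side zoom (465,205) and (500,235)). Next, the dial.

Emit:
{"fn": "play_rows", "kwargs": {"targets": "-0.0412 0.021 0 0 0;-0.0823 0.042 0 0.008 0;-0.1235 0.063 0 0.016 0;-0.1646 0.084 0 0.016 0;-0.2058 0.1049 0.01 0.016 0"}}

```text
time_s: 6.0
position: [0.586, -0.1739, 0.1902]
tool_rot: [[0.067, 0.998, 0.002], [0.998, -0.067, -0.001], [-0.001, 0.002, -1.0]]
ft_force: [0.2, -0.2, 0.2]
grip_width: 0.0854
```

Emit:
{"fn": "play_rows", "kwargs": {"targets": "0 0 0.04 0 0;0 0 0.08 0 0;0 0 0.1 0 0;0 0 0.1 0 0"}}

```text
time_s: 6.4
position: [0.5836, -0.1714, 0.0862]
tool_rot: [[0.067, 0.998, -0.006], [0.998, -0.067, 0.003], [0.003, -0.006, -1.0]]
ft_force: [0.3, 0.1, 0.7]
grip_width: 0.0855
```

```bash
python3 - <<'E'
from h import *
st(); go([(.5848,-.1738,.048,-3.75)])
e=snap('side','s5')
print(proj(e,status.observe()['position']))
cv2.imwrite('pics/s5z.png',cv2.resize(e['pixels'][130:250,270:400,::-1],(650,600),interpolation=cv2.INTER_CUBIC))
E
```

```text
6.4 [ 0.5836 -0.1714  0.0862] yaw_y -3.82 F [0.3 0.1 0.7] w 0.0855 q [-27.5  35.3  76.3   0.   68.8 -23.7]
[-0.0025  0.0016  0.0382] turn -0.0013
[333.29260579 183.69040508]
```

View pics/s5z.png

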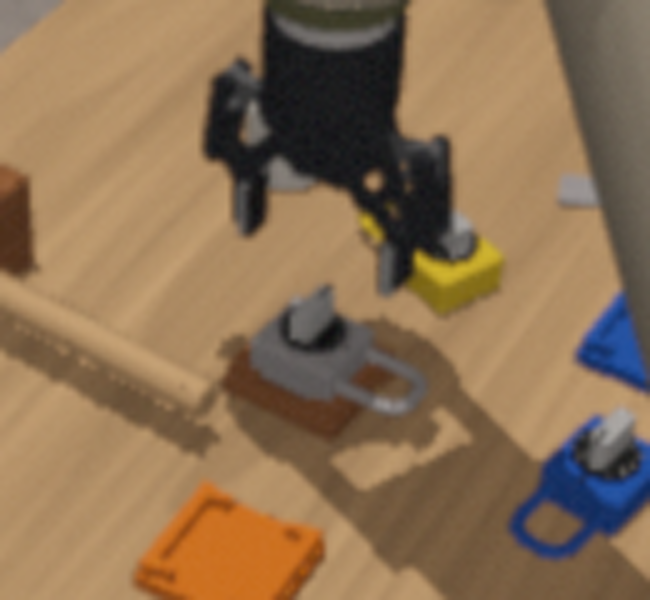

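Emit:
{"fn": "play_rows", "kwargs": {"targets": "-0.0015 0.0012 0.02 0 0;-0.0015 0.0012 0.038 0 0.3;-0.0015 0.0012 0.038 0 0.7;-0.0015 0.0012 0.038 0 1;-0.0015 0.0012 0.038 0 1", "force": 40}}

```text
time_s: 6.95
position: [0.5869, -0.1744, 0.0531]
tool_rot: [[0.067, 0.998, 0.003], [0.998, -0.067, -0.001], [-0.001, 0.003, -1.0]]
ft_force: [-0.4, 0.7, 0.9]
grip_width: 0.0283
```

Emit:
{"fn": "play_rows", "kwargs": {"targets": "0 0 0 0 1;0 0 0 0 1;0 0 0 0 1"}}

```text
time_s: 7.25
position: [0.587, -0.1745, 0.0527]
tool_rot: [[0.067, 0.998, 0.003], [0.998, -0.067, -0.001], [-0.001, 0.003, -1.0]]
ft_force: [1.0, 0.9, 6.7]
grip_width: 0.0105
```

```bash
python3 - <<'E'
from h import *
st(); print(status.observe()['wrist_torque'])
e=snap('side','s6')
cv2.imwrite('pics/s6z.png',cv2.resize(e['pixels'][130:250,270:400,::-1],(650,600),interpolation=cv2.INTER_CUBIC))
E
```

```text
7.25 [ 0.587  -0.1745  0.0527] yaw_y -3.84 F [1.  0.9 6.7] w 0.0105 q [-27.6  37.7  77.9   0.   64.2 -23.8]
[ 0.17547284 -0.15102809  0.0374717 ]
```

View pics/s6z.png

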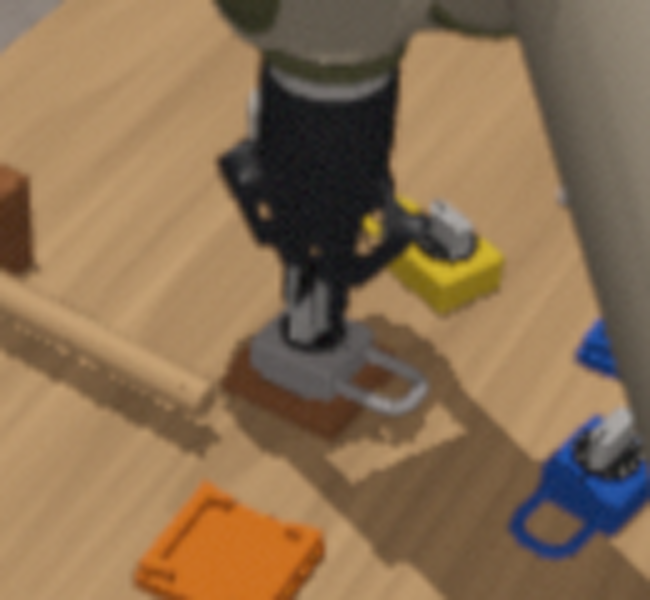

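Emit:
{"fn": "play_rows", "kwargs": {"targets": "0 0 0.003 0.1 1;0 0 0.003 0.22 1;0 0 0.003 0.34 1;0 0 0.003 0.46 1;0 0 0.003 0.524 1"}}

```text
time_s: 7.8
position: [0.5875, -0.1746, 0.0525]
tool_rot: [[0.561, 0.828, 0.005], [0.828, -0.561, -0.002], [0.001, 0.006, -1.0]]
ft_force: [-4.2, 3.6, 26.7]
grip_width: 0.0107
```

```bash
python3 - <<'E'
from h import *
st(); print(status.observe()['wrist_torque'])
E
```

```text
7.8 [ 0.5875 -0.1746  0.0525] yaw_y -34.1 F [-4.2  3.6 26.7] w 0.0107 q [-27.6  37.7  78.    0.   63.9   6.5]
[0.69942728 0.80146678 0.05109149]
```

Emit:
{"fn": "play_rows", "kwargs": {"targets": "0 0 -0.003 0.1 1;0 0 -0.003 0.22 1;0 0 -0.003 0.34 1;0 0 -0.003 0.46 1;0 0 -0.003 0.524 1"}}

```text
time_s: 8.3
position: [0.5873, -0.1746, 0.0527]
tool_rot: [[0.9, 0.436, 0.004], [0.436, -0.9, -0.001], [0.003, 0.003, -1.0]]
ft_force: [3.0, 0.4, 5.5]
grip_width: 0.0108
```

```bash
python3 - <<'E'
from h import *
st(); print(status.observe()['wrist_torque'])
E
```

```text
8.3 [ 0.5873 -0.1746  0.0527] yaw_y -64.14 F [3.  0.4 5.5] w 0.0108 q [-27.6  37.7  77.9   0.   64.1  36.5]
[ 0.06229705 -0.41901935 -0.01675831]
```

Emit:
{"fn": "play_rows", "kwargs": {"targets": "0 0 0 0.1 1;0 0 0 0.22 1;0 0 0 0.34 1;0 0 0 0.46 1;0 0 0 0.524 1"}}

```text
time_s: 8.8
position: [0.5874, -0.1749, 0.0527]
tool_rot: [[0.997, -0.073, 0.004], [-0.073, -0.997, -0.002], [0.004, 0.002, -1.0]]
ft_force: [2.2, -0.9, 4.9]
grip_width: 0.0107
```

```bash
python3 - <<'E'
from h import *
st(); print(status.observe()['wrist_torque'])
e=snap('side','s7')
cv2.imwrite('pics/s7z.png',cv2.resize(e['pixels'][130:250,270:400,::-1],(650,600),interpolation=cv2.INTER_CUBIC))
E
```

```text
8.8 [ 0.5874 -0.1749  0.0527] yaw_y -94.16 F [ 2.2 -0.9  4.9] w 0.0107 q [-27.6  37.7  77.9   0.   64.1  66.5]
[-0.08255373 -0.52086465 -0.05653297]
```

View pics/s7z.png

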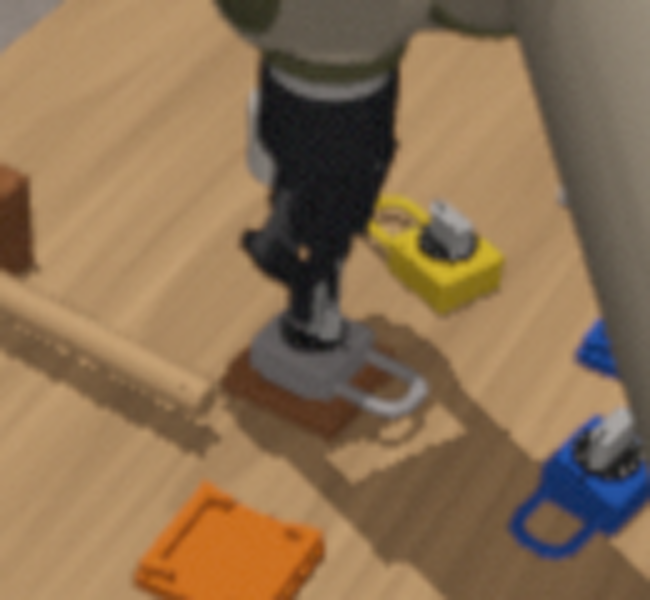

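Emit:
{"fn": "play_rows", "kwargs": {"targets": "0 0 0 0 0.7;0 0 0 0 0.55;0 0 -0.03 0 0.5;0 0 -0.08 0 0.5;-0.03 0 -0.12 0 0.5"}}

```text
time_s: 9.35
position: [0.5574, -0.1725, 0.1728]
tool_rot: [[0.998, -0.066, 0.001], [-0.066, -0.998, -0.001], [0.001, 0.001, -1.0]]
ft_force: [-0.5, 0.1, 0.6]
grip_width: 0.0427
```

Emit:
{"fn": "play_rows", "kwargs": {"targets": "-0.05 0 -0.01 0 0.4;-0.1 0 -0.01 0 0.4;-0.15 0 -0.01 0 0.4;-0.15 0 -0.01 0 0.4"}}

```text
time_s: 9.75
position: [0.4011, -0.1598, 0.1807]
tool_rot: [[0.998, -0.069, -0.005], [-0.069, -0.998, 0.003], [-0.005, -0.003, -1.0]]
ft_force: [-0.3, -0.8, 0.0]
grip_width: 0.0514
```

```bash
python3 - <<'E'
from h import *
st()
d=snap('top','t8');e=snap('side','s8')
cv2.imwrite('pics/t8z.png',cv2.resize(d['pixels'][175:240,320:385,::-1],(585,585),interpolation=cv2.INTER_CUBIC))
cv2.imwrite('pics/s8z.png',cv2.resize(e['pixels'][170:240,300:370,::-1],(560,560),interpolation=cv2.INTER_CUBIC))
E
```

```text
9.75 [ 0.4011 -0.1598  0.1807] yaw_y -93.93 F [-0.3 -0.8  0. ] w 0.0514 q [-37.5  13.1  96.6  -0.   70.6  56.5]
```

View pics/t8z.png

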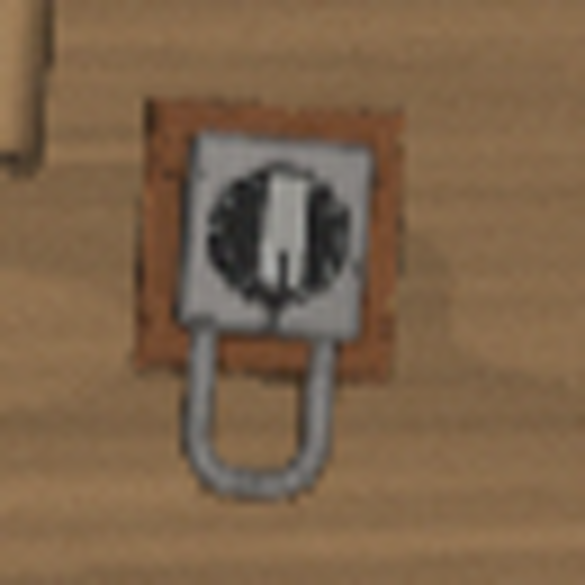

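View pics/s8z.png

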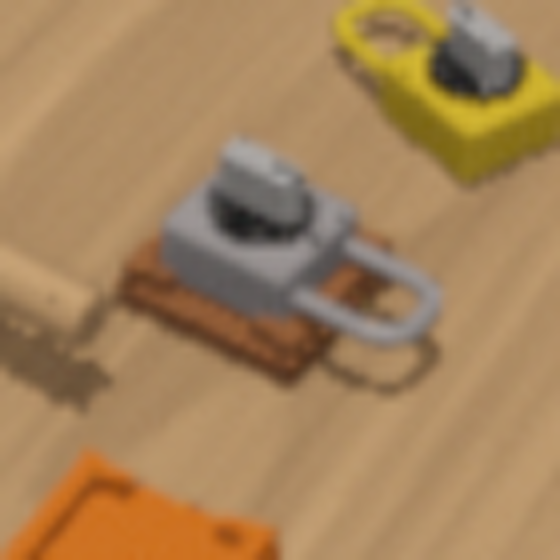

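The pointer now sits at the notch mark (top zoom (275,310)). I'll compute the shackle grasp.

```bash
python3 - <<'E'
from h import *
d=load('t8')
def zl(x,y): return 320+(x+.5)/9-.5,175+(y+.5)/9-.5
cs=[onplane(d,*zl(*q),.040) for q in [(198,133),(373,148),(358,341),(180,324)]]
c=np.mean(cs,0); print('lock c',c,[np.linalg.norm(cs[i]-cs[i-1]).round(4) for i in range(4)])
y=(cs[0]+cs[3]-cs[1]-cs[2]); print('yaw',np.degrees(np.arctan2(-y[0],y[1])))
x=(cs[0]+cs[1]-cs[2]-cs[3]); print(np.degrees(np.arctan2(x[1],x[0])))
a=np.radians(-5); X=np.array([np.cos(a),np.sin(a)]); g=c[:2]-.054*X; print('grip',g,'legs mid',onplane(d,*zl(263,400),.030))
print('crown',onplane(d,*zl(256,500),.026), c[:2]-.074*X)
go([(g[0],g[1],.08,-95),(g[0],g[1],.014,-95)])
E
```

```text
lock c [ 0.58498773 -0.17442214  0.04      ] [np.float64(0.0538), np.float64(0.0493), np.float64(0.0543), np.float64(0.0501)]
yaw -6.084882545392581
-6.029974727295223
grip [ 0.53119322 -0.16971573] legs mid [ 0.53925624 -0.17030309  0.03      ]
crown [ 0.51102324 -0.16808226  0.026     ] [ 0.51126933 -0.16797262]
[ 0.1255 -0.0008  0.1016] turn 0.0187
[ 0.1255 -0.0008  0.1676] turn 0.0187
```

Emit:
{"fn": "play_rows", "kwargs": {"targets": "0.05 0 0 0.01 0;0.1 0 0.03 0.02 0;0.1255 -0.001 0.07 0.02 0;0.1255 -0.001 0.11 0.02 0;0.1255 -0.001 0.13 0.02 0"}}

```text
time_s: 10.35
position: [0.5323, -0.1685, 0.0467]
tool_rot: [[0.996, -0.086, -0.005], [-0.086, -0.996, 0.003], [-0.005, -0.002, -1.0]]
ft_force: [-0.2, 0.8, -0.5]
grip_width: 0.0855
```

Emit:
{"fn": "play_rows", "kwargs": {"targets": "0 0 0 0 0;0 0 0 0 0"}}

```text
time_s: 10.55
position: [0.5328, -0.1697, 0.0516]
tool_rot: [[0.996, -0.087, 0.001], [-0.087, -0.996, -0.0], [0.001, 0.0, -1.0]]
ft_force: [0.4, 0.3, 1.0]
grip_width: 0.0856
```

```bash
python3 - <<'E'
from h import *
st(); go([(.5312,-.1697,.010,-95)])
E
```

```text
10.55 [ 0.5328 -0.1697  0.0516] yaw_y -95.02 F [0.4 0.3 1. ] w 0.0856 q [-29.8  33.7  87.1   0.   59.2  65.2]
[-0.0016  0.0001  0.0416] turn -0.0003
```

Emit:
{"fn": "play_rows", "kwargs": {"targets": "-0.002 0 0.02 0 0;-0.002 0 0.035 0 0;-0.002 0 0.041 0 0;-0.002 0 0.041 0 0.3;-0.002 0 0.041 0 0.6", "force": 40}}

```text
time_s: 11.05
position: [0.5305, -0.1697, 0.0116]
tool_rot: [[0.996, -0.088, 0.002], [-0.088, -0.996, -0.001], [0.002, 0.001, -1.0]]
ft_force: [-0.1, 0.2, -0.7]
grip_width: 0.0591
```

Emit:
{"fn": "play_rows", "kwargs": {"targets": "0 0 0 0 0.6;0 0 0 0 0.7;0 0 0 0 0.7;0 0 0 0 0.7"}}

```text
time_s: 11.45
position: [0.5302, -0.1696, 0.0111]
tool_rot: [[0.996, -0.088, 0.001], [-0.088, -0.996, -0.001], [0.001, 0.001, -1.0]]
ft_force: [0.1, -0.3, 5.7]
grip_width: 0.0402
```

```bash
python3 - <<'E'
from h import *
st()
e=snap('side','s9')
cv2.imwrite('pics/s9z.png',cv2.resize(e['pixels'][140:250,290:400,::-1],(600,600),interpolation=cv2.INTER_CUBIC))
E
```

```text
11.45 [ 0.5302 -0.1696  0.0111] yaw_y -95.05 F [ 0.1 -0.3  5.7] w 0.0402 q [-29.9  36.9  89.5  -0.   53.5  65.1]
```

View pics/s9z.png

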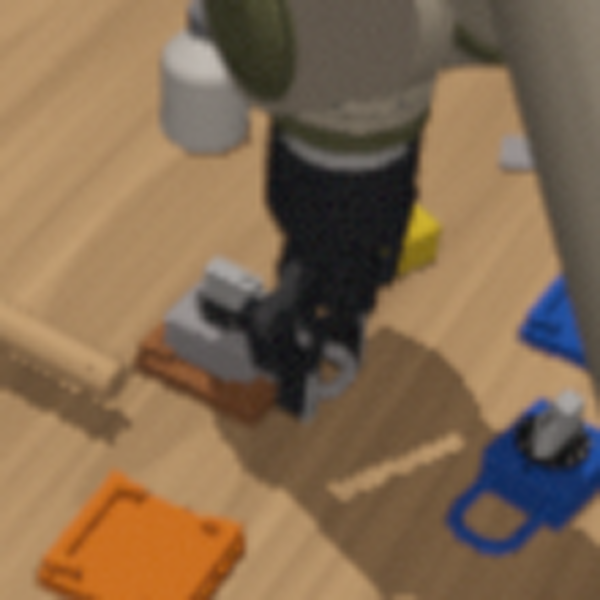

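The shackle legs are held (width 40 mm, matching the earlier 1.2–1.5 mm under-reading). Pulling now.

Emit:
{"fn": "play_rows", "kwargs": {"targets": "-0.006 0 0 0 0.7;-0.012 0 0 0 0.7;-0.018 0 0 0 0.7;-0.02 0 0 0 0.7;-0.021 0 0 0 0.7"}}

```text
time_s: 12.0
position: [0.5095, -0.1678, 0.0106]
tool_rot: [[0.996, -0.088, 0.002], [-0.088, -0.996, -0.001], [0.002, 0.001, -1.0]]
ft_force: [7.7, 0.5, 1.1]
grip_width: 0.0402
```

```bash
python3 -c "
from h import *
st()"
```

```text
12.0 [ 0.5095 -0.1678  0.0106] yaw_y -95.07 F [7.7 0.5 1.1] w 0.0402 q [-30.9  35.6  92.9   0.   51.4  64.2]
```

Emit:
{"fn": "play_rows", "kwargs": {"targets": "-0.001 0 0 0 0.7;-0.002 0 0 0 0.7;-0.002 0 0 0 0.7"}}

```text
time_s: 12.3
position: [0.5093, -0.168, 0.0109]
tool_rot: [[0.996, -0.088, 0.006], [-0.088, -0.996, -0.002], [0.006, 0.002, -1.0]]
ft_force: [12.1, 0.9, 0.5]
grip_width: 0.0402
```

```bash
python3 -c "
from h import *
st()"
```

```text
12.3 [ 0.5093 -0.168   0.0109] yaw_y -95.05 F [12.1  0.9  0.5] w 0.0402 q [-30.9  35.4  93.1   0.1  51.1  64. ]
```

Emit:
{"fn": "play_rows", "kwargs": {"targets": "0.002 0 0 0 0.7;0.002 0 0 0 0.4;0.002 0 0 0 0.2;0.002 0 0 0 0.2;0.002 0 -0.03 0 0.2"}}

```text
time_s: 12.8
position: [0.5067, -0.1664, 0.0377]
tool_rot: [[0.996, -0.088, -0.007], [-0.088, -0.996, 0.004], [-0.007, -0.004, -1.0]]
ft_force: [0.6, -0.2, 0.4]
grip_width: 0.0685
```

Emit:
{"fn": "play_rows", "kwargs": {"targets": "0 0 -0.05 0 0.2;0 0 -0.09 0 0.2;-0.04 0 -0.13 0 0.2;-0.09 0 -0.14 0 0.2;-0.11 0 -0.14 0 0.2"}}

```text
time_s: 13.3
position: [0.3969, -0.1571, 0.1816]
tool_rot: [[0.996, -0.088, 0.001], [-0.088, -0.996, -0.001], [0.001, 0.001, -1.0]]
ft_force: [-0.0, -0.9, -1.1]
grip_width: 0.0683
```

```bash
python3 - <<'E'
from h import *
st()
d=snap('top','t10');e=snap('side','s10')
cv2.imwrite('pics/t10z.png',cv2.resize(d['pixels'][175:240,320:385,::-1],(585,585),interpolation=cv2.INTER_CUBIC))
cv2.imwrite('pics/s10z.png',cv2.resize(e['pixels'][170:240,300:370,::-1],(560,560),interpolation=cv2.INTER_CUBIC))
cv2.imwrite('pics/t10.png',d['pixels'][...,::-1])
def zl(x,y): return 320+(x+.5)/9-.5,175+(y+.5)/9-.5
print('handle end right corner',onplane(d,*zl(48,165),.036),onplane(d,*zl(40,170),.02))
E
```

```text
13.3 [ 0.3969 -0.1571  0.1816] yaw_y -95.05 F [-0.  -0.9 -1.1] w 0.0683 q [-37.6  12.3  97.4  -0.   70.1  57.5]
handle end right corner [ 0.60628608 -0.11057129  0.036     ] [ 0.60590744 -0.10862554  0.02      ]
```

View pics/t10z.png

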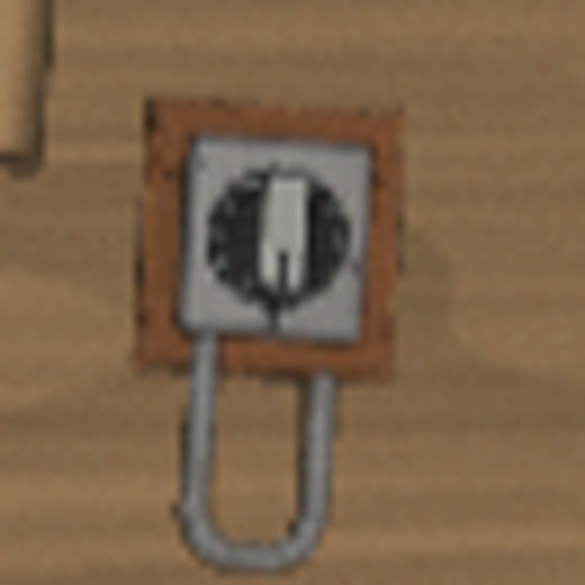

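View pics/s10z.png

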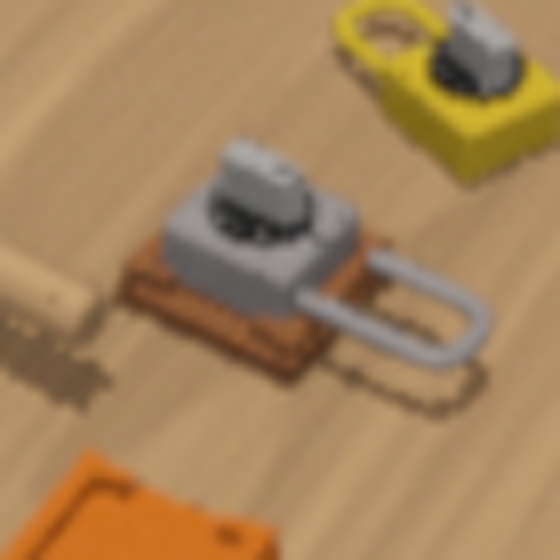

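```bash
python3 - <<'E'
from h import *
d=load('t10')
def zl(x,y): return 320+(x+.5)/9-.5,175+(y+.5)/9-.5
cs=[onplane(d,*zl(*q),.040) for q in [(190,136),(372,150),(360,342),(181,331)]]
c=np.mean(cs,0); print('lock c',c,[np.linalg.norm(cs[i]-cs[i-1]).round(4) for i in range(4)])
y=(cs[0]+cs[3]-cs[1]-cs[2]); print('yaw',np.degrees(np.arctan2(-y[0],y[1])))
x=(cs[0]+cs[1]-cs[2]-cs[3]); print(np.degrees(np.arctan2(x[1],x[0])))
cr=onplane(d,*zl(256,573),.026); print('crown',cr,'dist',np.linalg.norm(cr[:2]-c[:2]))
go([(c[0],c[1],.10,-94.5),(c[0],c[1],.013,-94.5)])
E
```

```text
lock c [ 0.58408287 -0.17398331  0.04      ] [np.float64(0.0548), np.float64(0.0513), np.float64(0.054), np.float64(0.0502)]
yaw -4.867853256495262
-4.223966667839579
crown [ 0.49042814 -0.16768501  0.026     ] dist 0.09386626455882893
[0.1884 0.0003 0.0806] turn -0.0109
[0.1885 0.0003 0.1676] turn -0.0109
```

The crown measures 93.9 mm from the lock centre (74 + 20 expected), so the shackle is fully out. I'll go above the lock body.

Emit:
{"fn": "play_rows", "kwargs": {"targets": "0.045 0 0 0 0.2;0.09 0 0 -0.01 0.2;0.135 0 0 -0.01 0.2;0.175 0 0.03 -0.01 0.2;0.188 0 0.07 -0.01 0.2"}}

```text
time_s: 13.9
position: [0.5906, -0.1747, 0.1096]
tool_rot: [[0.997, -0.077, 0.004], [-0.077, -0.997, -0.002], [0.004, 0.002, -1.0]]
ft_force: [-0.5, -0.5, -0.8]
grip_width: 0.0679
```

Emit:
{"fn": "play_rows", "kwargs": {"targets": "0 0 0 0 0.2;0 0 0 0 0.2"}}

```text
time_s: 14.1
position: [0.5863, -0.1741, 0.1101]
tool_rot: [[0.997, -0.078, -0.002], [-0.078, -0.997, 0.001], [-0.002, -0.001, -1.0]]
ft_force: [-0.2, 1.0, 1.2]
grip_width: 0.0684
```

```bash
python3 - <<'E'
from h import *
st(); go([(.5841,-.174,.013,-94.5)])
E
```

```text
14.1 [ 0.5863 -0.1741  0.1101] yaw_y -94.47 F [-0.2  1.   1.2] w 0.0684 q [-27.6  34.   74.3  -0.   71.8  66.9]
[-0.002   0.0001  0.0971] turn 0.0006
```

Emit:
{"fn": "play_rows", "kwargs": {"targets": "-0.0015 0 0.03 0 0.2;-0.0015 0 0.06 0 0.2;-0.0015 0 0.08 0 0.2;-0.0015 0 0.093 0 0.2;-0.0015 0 0.096 0 0.2", "force": 60}}

```text
time_s: 14.6
position: [0.585, -0.1745, 0.015]
tool_rot: [[0.997, -0.078, 0.0], [-0.078, -0.997, -0.0], [0.0, 0.0, -1.0]]
ft_force: [-0.3, -0.1, 1.1]
grip_width: 0.0681
```

Emit:
{"fn": "play_rows", "kwargs": {"targets": "0 0 0 0 0.4;0 0 0 0 0.6;0 0 0 0 0.7;0 0 0 0 0.7;0 0 0 0 0.7"}}

```text
time_s: 15.1
position: [0.5858, -0.1746, 0.0161]
tool_rot: [[0.997, -0.078, 0.003], [-0.078, -0.997, -0.001], [0.003, 0.001, -1.0]]
ft_force: [-1.3, -0.6, 6.3]
grip_width: 0.051
```

```bash
python3 - <<'E'
from h import *
st()
e=snap('side','s11')
cv2.imwrite('pics/s11z.png',cv2.resize(e['pixels'][140:250,290:400,::-1],(600,600),interpolation=cv2.INTER_CUBIC))
E
```

```text
15.1 [ 0.5858 -0.1746  0.0161] yaw_y -94.48 F [-1.3 -0.6  6.3] w 0.051 q [-27.7  40.4  79.9   0.   59.6  66.8]
```

View pics/s11z.png

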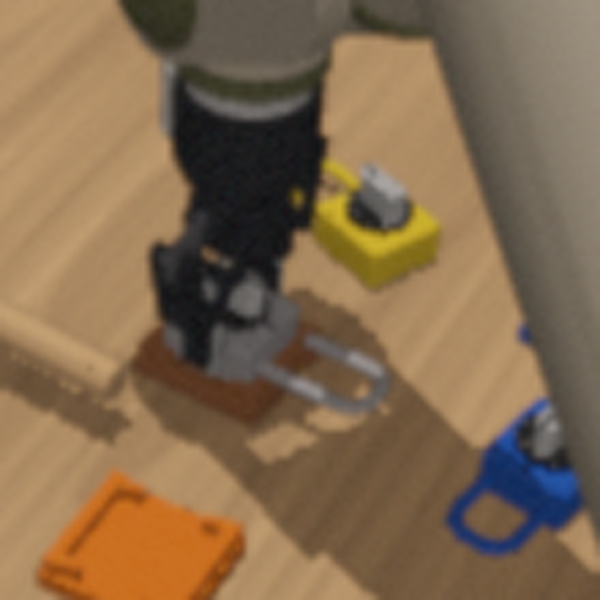

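Lock body held across its y sides (width 51 mm). I'll lift it straight up.

Emit:
{"fn": "play_rows", "kwargs": {"targets": "0 0 -0.01 0 0.7;0 0 -0.03 0 0.7;0 0 -0.06 0 0.7;0 0 -0.1 0 0.7;0 0 -0.14 0 0.7", "force": 80}}

```text
time_s: 15.65
position: [0.5844, -0.1739, 0.1559]
tool_rot: [[0.997, -0.078, -0.001], [-0.078, -0.997, 0.001], [-0.001, -0.001, -1.0]]
ft_force: [1.3, -0.8, -4.2]
grip_width: 0.0503
```

Emit:
{"fn": "play_rows", "kwargs": {"targets": "0 0 -0.04 0 0.7;0 0 -0.05 0 0.7;0 0 -0.05 0 0.7"}}

```text
time_s: 15.95
position: [0.5852, -0.1742, 0.2054]
tool_rot: [[0.997, -0.078, 0.002], [-0.078, -0.997, -0.001], [0.002, 0.001, -1.0]]
ft_force: [-0.5, -0.3, -4.7]
grip_width: 0.0506
```

```bash
python3 - <<'E'
from h import *
st(); go([(.4727,.119,.205,-94.5)])
e=snap('side','s12')
cv2.imwrite('pics/s12z.png',cv2.resize(e['pixels'][100:250,270:420,::-1],(600,600),interpolation=cv2.INTER_CUBIC))
E
```

```text
15.95 [ 0.5852 -0.1742  0.2054] yaw_y -94.48 F [-0.5 -0.3 -4.7] w 0.0506 q [-27.7  28.9  66.8  -0.   84.2  66.8]
[-1.350e-01 -2.836e-01 -1.000e-04] turn 0.0004
```

View pics/s12z.png

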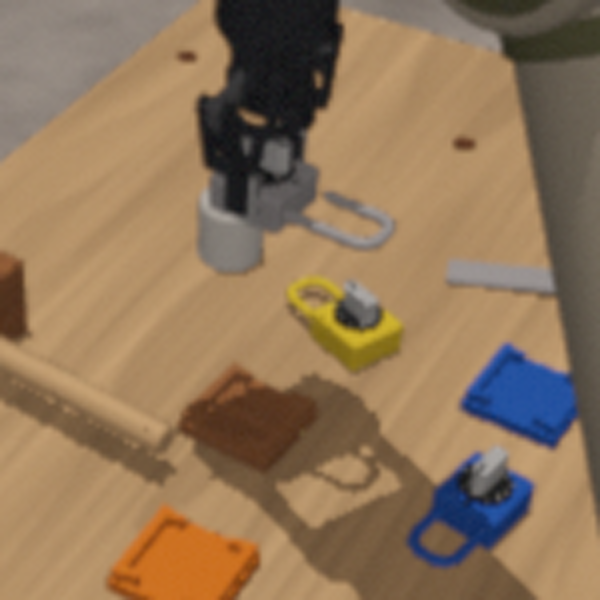

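The lock is out and hanging level, and the holder is empty (zoom (245,415)). Carrying it to the staple.

Emit:
{"fn": "play_rows", "kwargs": {"targets": "-0.015 -0.032 0 0 0.7;-0.034 -0.072 0 0 0.7;-0.054 -0.112 0 0 0.7;-0.073 -0.152 0 0 0.7;-0.092 -0.192 0 0 0.7"}}

```text
time_s: 16.5
position: [0.5064, 0.026, 0.2018]
tool_rot: [[0.997, -0.079, -0.005], [-0.079, -0.997, 0.001], [-0.005, -0.001, -1.0]]
ft_force: [0.5, 0.8, -3.8]
grip_width: 0.0506
```

Emit:
{"fn": "play_rows", "kwargs": {"targets": "-0.015 -0.032 0 0 0.7;-0.028 -0.06 0.007 0 0.7;-0.036 -0.078 0.015 0 0.7;-0.04 -0.088 0.022 0 0.7;-0.042 -0.0915 0.027 0 0.7"}}

```text
time_s: 17.0
position: [0.4727, 0.1194, 0.1754]
tool_rot: [[0.997, -0.077, -0.003], [-0.077, -0.997, -0.0], [-0.003, 0.0, -1.0]]
ft_force: [0.5, 0.2, -3.7]
grip_width: 0.0503
```

Emit:
{"fn": "play_rows", "kwargs": {"targets": "0 0 0 0 0.7;0 0 0 0 0.7;0 0 0 0 0.7"}}

```text
time_s: 17.3
position: [0.4742, 0.1181, 0.1775]
tool_rot: [[0.997, -0.079, 0.0], [-0.079, -0.997, -0.0], [0.001, 0.0, -1.0]]
ft_force: [-0.0, -0.0, -3.7]
grip_width: 0.0502
```

```bash
python3 - <<'E'
from h import *
st(); go([(.474,.1195,.178,-94.5)])
e=snap('side','s13');d=snap('top','t13')
cv2.imwrite('pics/s13z.png',cv2.resize(e['pixels'][130:380,170:440,::-1],(648,600),interpolation=cv2.INTER_CUBIC))
E
```

```text
17.3 [0.4742 0.1181 0.1775] yaw_y -94.55 F [-0.  -0.  -3.7] w 0.0502 q [ 0.1 18.6 89.  -0.  72.4 94.6]
[-0.0003 -0.0014 -0.0005] turn -0.0008
```

View pics/s13z.png

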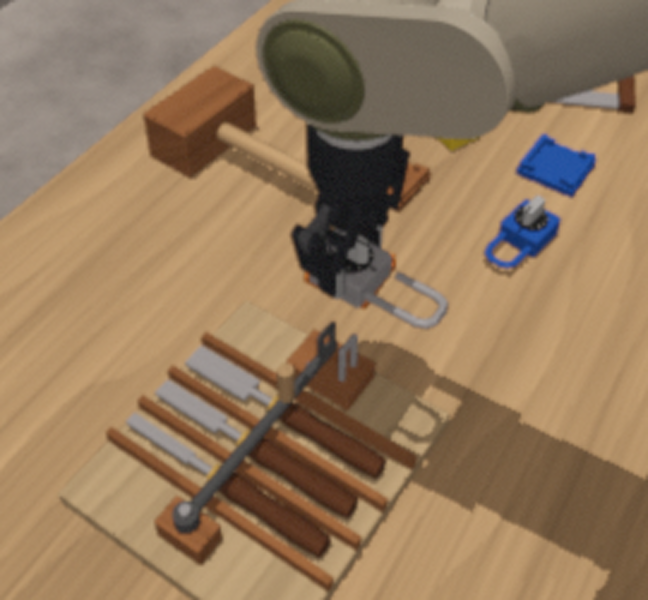

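View pics/t13.png

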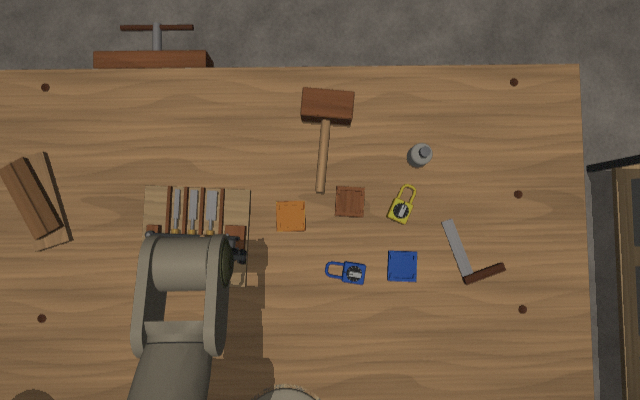

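```bash
python3 - <<'E'
from h import *
e=load('s4'); k=onplane(e,190+397.5/4-.5,220+251.5/4-.5,.099)
H=np.array([.508,.3238]); v=k[:2]-H; print('knob',k,np.linalg.norm(v),'angle from shut deg',np.degrees(np.arctan2(v[1],v[0]))+92.9)
e=load('s13'); a=np.radians(-4.5); X=np.array([np.cos(a),np.sin(a),0]);Y=np.array([-X[1],X[0],0]); c=np.array([.4727,.1187,.1875])
f=lambda P:((proj(e,P)-[170,130])*2.4).round(0)
print('crown',f(c-.094*X),'front top corners',f(c-.028*X+.026*Y+[0,0,.014]),f(c-.028*X-.026*Y+[0,0,.014]),'bottom',f(c-.028*X+.026*Y-[0,0,.014]))
E
python3 - <<'E'
import sys; sys.path.insert(0,'.')
import os; os.chdir('.')
from h import *
e=load('s13'); cv2.imwrite('pics/s13y.png',cv2.resize(e['pixels'][205:285,285:365,::-1],(600,600),interpolation=cv2.INTER_CUBIC))
E
```

```text
knob [0.50238665 0.18222438 0.099     ] 0.14168685868447767 angle from shut deg 0.6294609249101342
crown [445. 317.] front top corners [362. 290.] [396. 252.] bottom [361. 311.]
```

View pics/s13y.png

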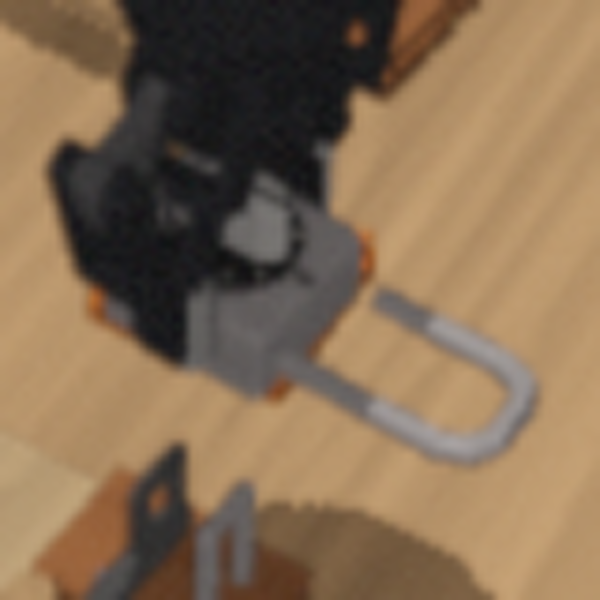

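The lock hangs level with its pointer at the notch. The crown is at side zoom (520,400), the body front at (270,390), with clear space above the staple (235,500). Handing in.

```bash
python3 - <<'E'
from h import *
st(); print(np.abs(status.observe()['qvel']).max()); print(env.close_job())
E
```

```text
17.4 [0.474  0.1183 0.1775] yaw_y -94.53 F [-0.4 -0.4 -3.9] w 0.0506 q [ 0.1 18.5 89.1 -0.  72.4 94.6]
0.26338144392166346
the job is handed in; nothing more can be done
None
```

The job is done and handed in at 17.4 s, with the open lock held still above the tray's staple. I swung the keeper shut, turned the dial three clicks clockwise to the notch, pulled the shackle out, and lifted the lock to the staple.

**Last checks:**
- **Keeper:** it came up hard against its stop. In a later picture it measured about 0.6° (0.01 rad) from shut, which is within the error of the measurement.
- **Dial and shackle:** the pointer sits at the notch. The crown measured 93.9 mm from the lock's centre, against 94 mm expected when fully out.
- **Lock at the tray:** its centre is about 0.187 m up, roughly 10 cm over the staple's top and within about 2 mm sideways. It hangs level with the dial up and touches nothing but the gripper; the wrist reads only its weight, about 4 N.
- **Bystanders:** I never touched the mallet, glue bottle or try square, and they look unmoved in the last top picture.

**What disagreed:** partway through the dial turn I also pressed the gripper 3 mm lower. It did not go down, and the vertical force rose to about 27 N, so I undid it straight away. No other check failed.

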